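# Reset and restart the saw at its control console

### The job

The saw has tripped: with the closed fingertips, press the square reset button on its console well down but gently, hold it down for about half a second and let it come up again, then do the same with the large flat round start button. Leave the small round jog button, the mushroom stop button, the selector and the lamp alone, leave the loose things around the console where they are, and withdraw clear of everything.

Things in the scene. Friction and masses are not known exactly. Their poses are not given: they have to be found in the camera images.
- console: The saw's control console, a grey steel box fixed on the bench, 200 x 290 mm (its x, y) and 62 mm high with a flat white face plate on top. Origin: centre of its underside. Its six controls stand on the face plate in two rows of three, 85 mm apart both ways, in any order. Console and controls share one yaw.
- reset_base: Reset button, the only SQUARE one: square steel collar 46 mm wide and 10 mm high, and in it a square black cap 34 mm wide. Origin: centre of the collar's underside, on the face plate.
- reset_top (a point): Centre of the top of the reset button's square cap; moves with it. Height 24 mm above the console's face plate (86 mm above the bench).
- reset (a joint): Reset button's cap. Spring button: 0 is up, it grows as the cap goes down (m), full travel 0.010. It starts to move at 1.8 N, is at 0.005 at 3.9 N and at the bottom at 6 N; it counts as pressed from 0.005, and springs back up by itself when let go.
- start_base: Start button, the LARGE FLAT ROUND one: round steel collar 48 mm in diameter and 10 mm high, and in it a flat round black cap 34 mm in diameter. Origin: centre of the collar's underside, on the face plate.
- start_top (a point): Centre of the flat top of the start button's cap; moves with it. Height 24 mm above the console's face plate (86 mm above the bench).
- start (a joint): Start button's cap. Spring button: 0 is up, it grows as the cap goes down (m), full travel 0.010. It starts to move at 1.8 N, is at 0.005 at 3.9 N and at the bottom at 6 N; it counts as pressed from 0.005, and springs back up by itself when let go.
- jog_base: Jog button, to be left alone: the small flat round one, collar 32 mm and black cap 18 mm in diameter, cap top 24 mm above the face plate. Origin: centre of the collar's underside, on the face plate.
- jog (a joint): Jog button's cap, 0 up, 0.010 fully down.
- stop_base: Stop button, to be left alone: the mushroom, a black domed head 44 mm in diameter on a neck, its top 40 mm above the face plate. Origin: centre of the collar's underside, on the face plate.
- stop (a joint): Stop button's head, 0 up, 0.010 fully down.
- selector_base: Selector switch, to be left alone: round collar 44 mm in diameter with a black bar grip 36 x 10 mm, its top 31 mm above the face plate. Origin: centre of the collar's underside, on the face plate.
- selector_tip (a point): One end of the top of the selector's bar grip, 18 mm off its axis.
- lamp: Indicator lamp, no control, to be left alone: round collar 34 mm in diameter and a clear dome 22 mm in diameter, its top 24 mm above the face plate. Origin: centre of the collar's underside, on the face plate.
- offcut: Loose aluminium U-profile offcut lying beside the console, 160 x 44 x 32 mm, long along its x. Origin: centre of its underside.
- can: Loose upright grey can beside the console, 50 mm in diameter, 110 mm high. Origin: centre of its underside.
- screwdriver: Loose screwdriver lying on the bench between the robot and the console, 200 mm long along its x, blue handle 26 mm thick. Origin: underside, at its middle.
Mind the look-alikes: they are no part of the job. What is meant by the screwdriver is not yellow, and is the smaller of those in its own colour.

How it is judged:
On the way, in this order (a step that is already met when the one before it is completed fails the run):
1. the square reset button is held at least 5 mm down for 0.3 s, the start button being up (value of joint reset above 0.005 m and value of joint start below 0.002 m), for 0.3 s.
2. the reset button is up again, the start button being up too (value of joint each of reset, start below 0.002 m), for 0.05 s.
3. the large round start button is held at least 5 mm down for 0.3 s, the reset button being up (value of joint start above 0.005 m and value of joint reset below 0.002 m), for 0.3 s.
At the end, for the whole second after the job is handed in: All four buttons are up (less than 2 mm down), the selector's bar end is within 5 mm of where it was, and the offcut, the can and the screwdriver lie at rest within 15 mm of where they were (all of step 2 and value of joint each of jog, stop below 0.002 m and distance of selector_tip from where it was at the start of the episode below 0.005 m and distance of each of offcut, can, screwdriver from where it was at the start of the episode below 0.015 m and linear speed of each of offcut, can, screwdriver below 0.02 m/s); the robot touches nothing.
It fails at once if the jog or the stop button is pressed (3 mm down or more) (value of joint any of jog, stop above 0.003 m).
It fails at once if the selector is turned (its bar's end moves more than 5 mm) (distance of selector_tip from where it was at the start of the episode above 0.005 m).
It fails at once if the jog button, stop button, selector or lamp is pushed with more than 3 N (contact force between any of jog_base, stop_base, selector_base, lamp and anything else above 3 N).
It fails at once if the reset or start button or the console is pushed with more than 25 N (contact force between any of reset_base, start_base, console and anything else above 25 N).
It fails at once if the offcut, the can or the screwdriver is moved more than 15 mm, or lifted (distance of any of offcut, can, screwdriver from where it was at the start of the episode above 0.015 m).
It also fails if it takes over 40 s, if anything falls off the work surface, if the arm or the gripper's body presses on something with over 40 N, if the wrist force passes 120 N, or if a joint passes its speed limit or range.

### The arm

A 6-joint arm with a two-finger parallel gripper is mounted at the origin on the work surface. World frame = base frame: x ahead of the robot, y to its left, z up, the work surface at z = 0. Lengths are in m, angles in rad, forces in N, time in s.
With the tool pointing down it reaches from about 0.4 to 0.825 m from the base axis. Payload 7 kg.
Tool frame: the origin (TCP) lies midway between the tips of the shut fingers; the grasp point (between the pads) lies 19 mm behind it; z points along the fingers, y is the line along which they close (so a half turn about z gives the same grasp; the last joint's range is limited). The gripper opens to 88 mm and grips with 3 to 60 N. Pads are 19 mm wide; open, the fingers measure 130 mm over their backs; the gripper's body (78 mm by 193 mm) begins 47 mm behind the grasp point.
Start: joints at [0.288, 0.359, 0.012, 0, -1.224, -0.288], TCP at [0.675, -0, 0.203] pointing down, gripper open.
Joint ranges: [-3.07, 3.07], [-1.43, 2.12], [-1.02, 1.25], [-3.03, 1.67], [-3.05, -0], [-3.03, 3.03]. Speed limits (rad/s): [2.39, 2.39, 3.01, 3.14, 3.14, 3.14].

### API

Orientations are given as [roll, pitch, yaw] about the fixed x, y, z axes, in that order (R = Rz(yaw) Ry(pitch) Rx(roll)).
In Python, from station import arm gives the robot as it stands.
- The arm moves only by the tool servo_tool, never from a script. Its argument "deltas" is a list of rows, each a list of 7 numbers: the closure, from -1 (fully open) to 1 (shut), then the shift along the tool's x, y, z in mm, then the turn, a rotation vector about the tool's x, y, z in degrees. In form: [[gripper, x, y, z, ax, ay, az], ...]. A call has 1 to 20 rows; each row shifts and turns the commanded pose from where the row before left it, along the tool's axes as they then stand; what a row does not reach is not made up. A row lasts 1/12 s, in which the tool goes at most 41.7 mm and 7.16 degrees, less where a joint would pass 70% of its speed; a pose out of reach is approached as far as the arm can. A call is refused whole if a number of a shift passes 41.7 or a number of a turn 7.16, either way. A call with a gripper value outside its range is refused whole. The fingers move at their own pace and stop on an object; "squeeze" is the grip in N (left out, the last holds). Time passes only in rows, so rows that do not move let the fingers close. It gives the time, the measured TCP pose, the force, the opening and the grip force at its end, in the units of the state.
- arm.get_state(): the state, without advancing time (a new reading comes with each control period).
- arm.grab_frame(name): name is "scene" or "side" or "wrist"; returns a dict with "color" (384x512x3 uint8, red, green, blue), "K" (3x3 intrinsics, pixels), "position" and "orientation" of the camera in the world. Camera axes: x right, y down, z forward; pixel columns grow to the right and rows downward; lengths in m; the calibration is good to about 2 mm. A picture is of the moment at which its call begins. There is no depth.
- arm.job_done(): hands the job in; it is judged then, once.
Trained networks look in a picture, given as the dict that the camera call returned (one of the last four; its "shot" number tells which), for a name from the list of things; names that differ only in an ending like _2 or _b are one class to them, and where a whole thing is asked for, a point or a joint stands for the part that bears it (a point fixed in the world has none). Each returns a list of dicts, best first, with "conf" (0 to 1); they miss things now and then, are a little off and sometimes report something else, mostly with a low value. They report only what shows in the picture. A call takes as long as a camera call. They do not tell look-alikes from the thing itself.
- arm.recognise(query, picture): "at" ([x, y, z] in m, in the coordinates of the camera as it stood for that picture, good to about 4 mm: the middle of the surface that is visible of it).
The state is a dict: "t": time; "q": joint angles; "qd": joint speeds; "joint_efforts": joint torques, N m; "eef_pos": TCP position; "ee_rot": TCP orientation; "force": force on the tool from outside, world axes, zero at the start; "moment": the same for the moment, N m; "width": finger opening in m; "gripper_force": force on a finger pad.
Only numpy, scipy, OpenCV 4.12 (cv2) and the standard library are available. Lean on these libraries where they do the work, as an engineer would, in place of code of your own. Each camera call takes 0.05 s, during which the arm holds its last target. There are 200 camera calls.

## Working session

There is one attempt and no reset: what is moved stays moved. The work goes in short steps, Python scripts to look and compute and a tool call to move; the robot and the scene stay as the last step left them, time stands still between calls to the robot, and variables do not carry over. Pictures are saved under pics/ and viewed, at most 10 in all, crops included, and the job is handed in when it is done.

Besides the shell and the picture viewer there is one more tool, called after "Emit:" as name([rows], argument=value, ...), one row to a line, values as JSON. servo_tool: Moves the arm, as the interface text tells. Its arguments: {"type":"object","properties":{"deltas":{"type":"array","items":{"type":"array","items":{"type":"number"}}},"squeeze":{"type":"number"}},"required":["deltas"]}

```bash
mkdir -p pics; cat > h.py <<'E'
import numpy as np,cv2
from scipy.spatial.transform import Rotation as R
from station import arm
def rot(o):
    o=np.array(o,float)
    return o if o.shape==(3,3) else R.from_euler('xyz',o).as_matrix() if o.size==3 else R.from_quat(o).as_matrix()
def world(f,p): return rot(f["orientation"])@np.array(p)+np.array(f["position"])
def proj(f,w):
    c=rot(f["orientation"]).T@(np.array(w)-f["position"]); u=f["K"]@c; return u[:2]/u[2]
def plane(f,uv,z):
    d=rot(f["orientation"])@np.linalg.inv(f["K"])@np.array([uv[0],uv[1],1.]); p=np.array(f["position"]); return p+d*(z-p[2])/d[2]
def save(f,n): cv2.imwrite('pics/'+n,cv2.cvtColor(f["color"],cv2.COLOR_RGB2BGR))
E
python3 - <<'E'
from h import *
s=arm.get_state();print({k:np.round(v,3).tolist() for k,v in s.items()})
fs={n:arm.grab_frame(n) for n in("scene","side","wrist")}
print(fs["scene"]["orientation"],fs["scene"]["position"],fs["side"]["position"],fs["wrist"]["position"])
for n,f in fs.items():
    save(f,n+'0.png')
    for q in("console","reset_base","start_base","jog_base","stop_base","selector_base","lamp","can","offcut","screwdriver"):
        for d in arm.recognise(q,f)[:3]:
            w=world(f,d["at"]);print(n,q,round(d["conf"],2),w.round(3),proj(f,w).round())
cv2.imwrite('pics/a0.png',np.hstack([cv2.resize(cv2.imread(f'pics/{n}0.png'),(400,300)) for n in("side","wrist")]))
E
```

```text
{'t': 0.0, 'q': [0.288, 0.359, 0.011, -0.0, -1.224, -0.288], 'qd': [0.0, 0.0, -0.0, 0.0, -0.001, -0.0], 'joint_efforts': [-0.001, -58.273, 29.306, 6.997, 0.007, -0.0], 'eef_pos': [0.674, -0.0, 0.202], 'ee_rot': [3.14, -0.0, -1.571], 'force': [0.207, -0.849, 0.554], 'moment': [0.049, -0.024, -0.067], 'gripper_force': 0.0, 'width': 0.088}
[-2.29585924 -0.0056206   2.34594817] [1.13334995 0.58833507 0.92213749] [ 0.10822368 -0.78827274  0.86692901] [ 0.6744373  -0.07160654  0.38490026]
scene console 0.85 [ 0.57  -0.051  0.059] [227. 229.]
scene console 0.37 [ 0.493 -0.108  0.088] [234. 195.]
scene reset_base 0.61 [ 0.58  -0.087  0.079] [215. 218.]
scene start_base 0.48 [ 0.494 -0.11   0.074] [233. 199.]
scene start_base 0.42 [ 0.579 -0.086  0.076] [215. 219.]
scene jog_base 0.53 [ 0.551 -0.003  0.071] [246. 231.]
scene stop_base 0.34 [ 0.519 -0.182  0.088] [208. 187.]
scene selector_base 0.65 [ 0.476 -0.036  0.08 ] [258. 208.]
scene selector_base 0.37 [ 0.492 -0.109  0.075] [234. 199.]
scene lamp 0.49 [ 0.517 -0.181  0.087] [209. 187.]
scene can 0.92 [ 0.649 -0.263  0.075] [151. 199.]
s
[... 1138 characters left out ...]
ver 0.57 [ 0.496 -0.395  0.02 ] [347. 326.]
wrist console 0.57 [ 0.537 -0.077  0.063] [393.  96.]
wrist reset_base 0.88 [ 0.576 -0.092  0.086] [363.  80.]
wrist reset_base 0.25 [ 0.466 -0.037  0.076] [466. 139.]
wrist reset_base 0.2 [ 0.551 -0.014  0.075] [376. 162.]
wrist start_base 0.87 [ 0.498 -0.121  0.088] [455.  44.]
wrist jog_base 0.8 [ 0.554 -0.017  0.077] [375. 159.]
wrist jog_base 0.34 [ 0.467 -0.041  0.074] [463. 135.]
wrist stop_base 0.23 [0.433 0.067 0.017] [446. 217.]
wrist selector_base 0.84 [ 0.471 -0.043  0.076] [461. 133.]
wrist lamp 0.58 [ 0.596 -0.161  0.074] [343.  -2.]
wrist offcut 0.96 [0.434 0.07  0.017] [445. 219.]
wrist offcut 0.41 [ 0.492 -0.118  0.086] [461.  49.]
```

View pics/scene0.png

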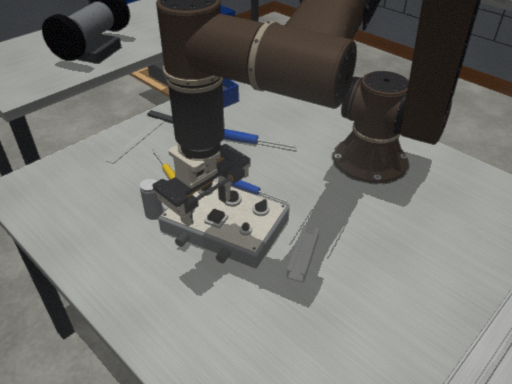

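View pics/a0.png

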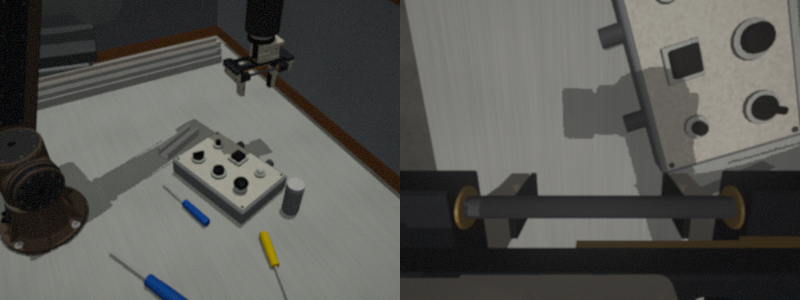

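The pictures show the console at about (225,215) in the scene view. Its controls in the wrist view (half-scale crop) are:

| Control | Pixel in crop |
|---|---|
| Square reset | (685,60) |
| Large round | (755,38) |
| Small jog | (698,127) |
| Selector | (765,107) |

The mushroom and the lamp are outside this view, at crop (241,184) and (260,172) in the side view. Things that could be mistaken for reset or start are the jog, mushroom, selector and lamp. For the screwdriver, the small blue one at side crop (195,212) is the one meant, and the large blue and yellow ones are look-alikes. Next I move above the console for a close look.

Emit:
servo_tool([
  [1,6,24,-9,0,0,0],
  [1,6,24,-9,0,0,0],
  [1,6,24,-9,0,0,0],
  [1,6,24,-9,0,0,0],
  [1,6,24,-9,0,0,0],
  [1,5,24,-5,0,0,0],
  [1,0,0,0,0,0,0],
  [1,0,0,0,0,0,0],
  [1,0,0,0,0,0,0],
  [1,0,0,0,0,0,0],
], squeeze=10)

```text
t: 2.48
eef_pos: [0.5315, -0.0349, 0.2523]
ee_rot: [3.141, -0.0, -1.571]
force: [-0.2, -0.3, 0.1]
width: 0.0267
gripper_force: 0.0
```

```bash
python3 - <<'E'
from h import *
s=arm.get_state();print({k:np.round(s[k],4).tolist() for k in('t','eef_pos','ee_rot','force','width')})
f=arm.grab_frame("wrist");save(f,"w1.png");np.save("w1.npy",f,allow_pickle=True)
for q in("reset_base","start_base","jog_base","stop_base","selector_base","lamp"):
    for d in arm.recognise(q,f)[:2]:
        w=world(f,d["at"]);print(q,round(d["conf"],2),w.round(3),proj(f,w).round())
E
```

```text
{'t': 2.4833, 'eef_pos': [0.5315, -0.0349, 0.2523], 'ee_rot': [3.1412, -0.0001, -1.5708], 'force': [-0.2101, -0.3414, 0.0737], 'width': 0.0267}
reset_base 0.84 [ 0.569 -0.093  0.084] [221. 115.]
start_base 0.72 [ 0.493 -0.119  0.092] [291.  90.]
start_base 0.69 [ 0.593 -0.172  0.074] [197.  38.]
jog_base 0.77 [ 0.547 -0.018  0.075] [242. 179.]
jog_base 0.58 [0.512 0.149 0.034] [268. 284.]
stop_base 0.7 [ 0.52  -0.19   0.102] [266.  13.]
selector_base 0.71 [ 0.491 -0.117  0.088] [293.  92.]
selector_base 0.61 [ 0.468 -0.044  0.077] [309. 158.]
lamp 0.64 [ 0.594 -0.17   0.076] [196.  40.]
lamp 0.58 [ 0.52  -0.188  0.098] [267.  15.]
```

View pics/w1.png

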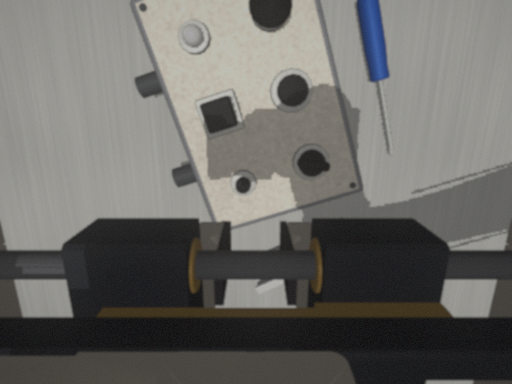

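The wrist view shows all the controls: square reset at (219,115), large flat round start at (292,90), mushroom (270,10), lamp (193,37), jog (243,184) and selector (313,161). I'll compute the positions from the cap and collar pixels and check them in a crop.

```bash
python3 - <<'E'
from h import *
f=np.load("w1.npy",allow_pickle=True).item()
g=cv2.cvtColor(f["color"],cv2.COLOR_RGB2GRAY)
n,l,st,c=cv2.connectedComponentsWithStats((g<55).astype(np.uint8))
im=cv2.cvtColor(f["color"],cv2.COLOR_RGB2BGR)
for i in range(1,n):
    if 100<st[i,4]<2500 and c[i][1]<210:
        bb=st[i,:2]+st[i,2:4]/2-.5
        print(st[i],c[i].round(1),plane(f,c[i],.086).round(4),plane(f,bb,.086).round(4))
a=np.array([.5,.5])
# lattice check
for w in [(.569,-.093),(.493,-.119)]:
    cv2.circle(im,tuple(int(v) for v in proj(f,(*w,.086)).round()),1,(0,0,255),-1)
cv2.imwrite('pics/c1.png',cv2.resize(im[0:210,130:380],None,fx=3,fy=2.85))
s=arm.get_state();R0=rot(s["ee_rot"]);print(R0.round(3),rot(f["orientation"]).round(3),f["position"])
E
```

```text
[251   0  40  27 898] [270.1  11.4] [ 0.5161 -0.1949  0.086 ] [ 0.5157 -0.1934  0.086 ]
[279  76  28  30 431] [295.4  92.5] [ 0.4878 -0.1168  0.086 ] [ 0.491  -0.1188  0.086 ]
[205  98  31  34 418] [219.1 120.2] [ 0.5707 -0.0875  0.086 ] [ 0.5695 -0.0936  0.086 ]
[298 150  31  26 557] [312.3 162.9] [ 0.4658 -0.04    0.086 ] [ 0.465  -0.0405  0.086 ]
[238 178  11  14 116] [243.  184.4] [ 0.5451 -0.0145  0.086 ] [ 0.5451 -0.0144  0.086 ]
[[ 0.    -1.    -0.001]
 [-1.    -0.    -0.   ]
 [ 0.     0.001 -1.   ]] [[-1.    -0.001 -0.   ]
 [-0.001  0.964  0.266]
 [ 0.     0.266 -0.964]] [ 0.53119445 -0.10642875  0.43537266]
```

View pics/c1.png

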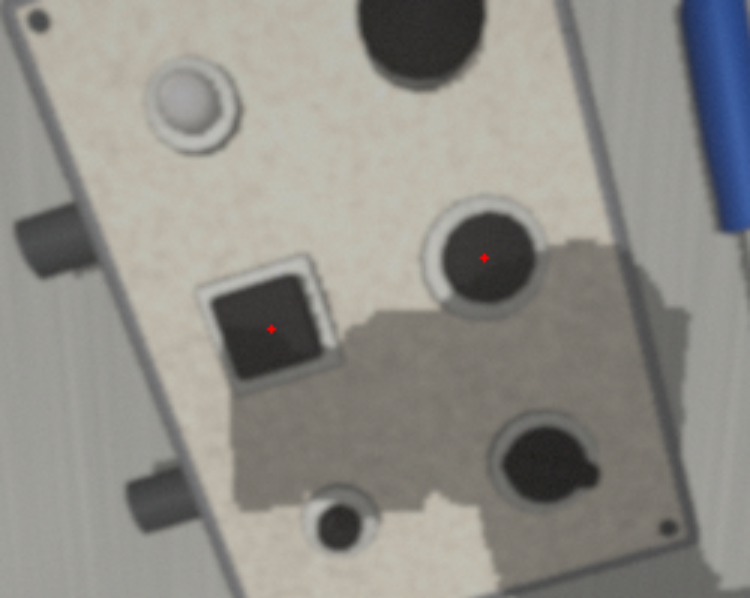

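The crop confirms the choice: the marks sit on the square cap and on the large flat round cap. Now I move over reset.

Emit:
servo_tool([
  [1,20,-13,0,0,0,0],
  [1,20,-13,0,0,0,0],
  [1,18,-12.5,0,0,0,0],
  [1,0,0,30,0,0,0],
  [1,0,0,30,0,0,0],
  [1,0,0,30,0,0,0],
  [1,0,0,30,0,0,0],
  [1,0,0,22,0,0,0],
  [1,0,0,0,0,0,0],
  [1,0,0,0,0,0,0],
])

```text
t: 3.67
eef_pos: [0.569, -0.0933, 0.11]
ee_rot: [3.139, -0.001, -1.571]
force: [0.2, -0.6, 1.3]
width: 0.0005
gripper_force: 0.0
```

```bash
python3 - <<'E'
from h import *
s=arm.get_state();print({k:np.round(s[k],4).tolist() for k in('t','eef_pos','force','width')})
f=arm.grab_frame("scene");f2=arm.grab_frame("side")
o=[]
for g in(f,f2):
    u=proj(g,(.57,-.093,.086)).astype(int);im=cv2.cvtColor(g["color"],cv2.COLOR_RGB2BGR)
    o.append(cv2.resize(im[u[1]-50:u[1]+50,u[0]-50:u[0]+50],(400,400)))
cv2.imwrite('pics/c2.png',np.hstack(o))
E
```

```text
{'t': 3.6667, 'eef_pos': [0.569, -0.0933, 0.11], 'force': [0.1605, -0.6418, 1.274], 'width': 0.0005}
```

View pics/c2.png

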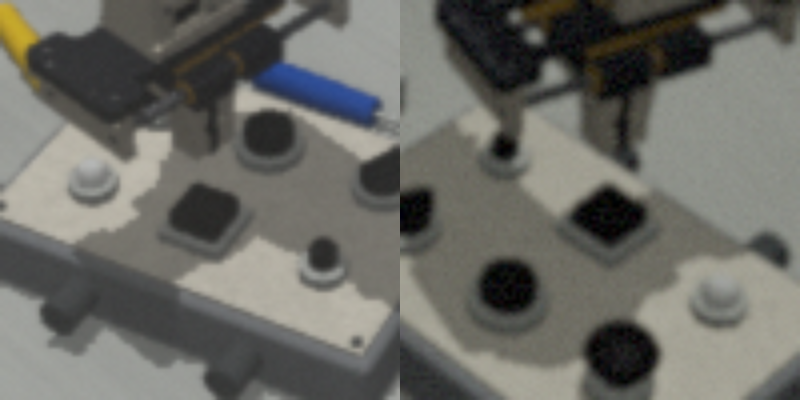

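The crop shows the caps clearly, but the fingertips look offset from the square cap. I'll check by projecting the TCP into a wider crop.

```bash
python3 - <<'E'
from h import *
s=arm.get_state();p=np.array(s["eef_pos"])
o=[]
for n in("scene","side"):
    g=arm.grab_frame(n)
    u=proj(g,p+[0,0,.03]).astype(int);im=cv2.cvtColor(g["color"],cv2.COLOR_RGB2BGR)
    x,y=u-65; k=400/130
    c=cv2.resize(im[y:y+130,x:x+130],(400,400),interpolation=cv2.INTER_CUBIC)
    for w,col in((p,(0,0,255)),((.57,-.093,.086),(0,255,0)),((.4915,-.119,.086),(255,255,0))):
        v=((proj(g,w)-[x,y]+.5)*k).astype(int);cv2.circle(c,tuple(int(t) for t in v),3,col,-1)
        print(n,proj(g,w).round(1))
    o.append(c)
cv2.imwrite('pics/c3.png',np.hstack(o))
E
```

```text
scene [215.3 205.6]
scene [216.  213.1]
scene [231.4 193.8]
side [304.8 188. ]
side [303.8 196.4]
side [279.5 214.1]
```

View pics/c3.png

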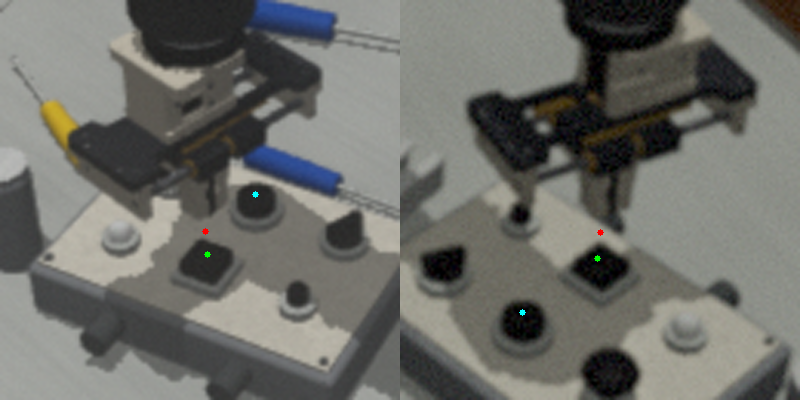

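The two side cameras put the cap within about 1 px (3 mm) of my estimate, marked in green. The fingertips are above it, so I descend slowly and watch the force.

Emit:
servo_tool([
  [1,0,0,6,0,0,0],
  [1,0,0,6,0,0,0],
  [1,0,0,6,0,0,0],
  [1,0,0,0,0,0,0],
  [1,0,0,0,0,0,0],
])

```text
t: 4.28
eef_pos: [0.569, -0.0931, 0.0921]
ee_rot: [3.14, -0.0, -1.571]
force: [-0.5, -0.4, -0.6]
width: 0.0008
gripper_force: 0.0
```

Emit:
servo_tool([
  [1,0,0,2,0,0,0],
  [1,0,0,2,0,0,0],
  [1,0,0,2,0,0,0],
  [1,0,0,0,0,0,0],
])

```text
t: 4.62
eef_pos: [0.5692, -0.093, 0.0862]
ee_rot: [3.141, 0.0, -1.571]
force: [-0.1, -0.6, -0.8]
width: 0.0006
gripper_force: 0.0
```

Emit:
servo_tool([
  [1,0,0,2,0,0,0],
  [1,0,0,2,0,0,0],
  [1,0,0,0,0,0,0],
])

```text
t: 4.87
eef_pos: [0.5692, -0.093, 0.0822]
ee_rot: [3.141, 0.0, -1.571]
force: [-0.2, -0.1, 0.3]
width: 0.0007
gripper_force: 0.0
```

Emit:
servo_tool([
  [1,0,0,2,0,0,0],
  [1,0,0,0,0,0,0],
])

```text
t: 5.03
eef_pos: [0.5693, -0.093, 0.0803]
ee_rot: [3.141, 0.0, -1.571]
force: [0.7, 0.1, 0.7]
width: 0.0002
gripper_force: 0.0
```

```bash
python3 - <<'E'
from h import *
s=arm.get_state();print({k:np.round(s[k],4).tolist() for k in('t','eef_pos','force','moment')})
p=np.array(s["eef_pos"]);o=[]
for n in("scene","side"):
    g=arm.grab_frame(n)
    u=proj(g,p).astype(int);im=cv2.cvtColor(g["color"],cv2.COLOR_RGB2BGR)
    x,y=u-40; c=cv2.resize(im[y:y+80,x:x+80],(400,400),interpolation=cv2.INTER_CUBIC)
    v=((proj(g,p)-[x,y]+.5)*5).astype(int);cv2.circle(c,tuple(int(t) for t in v),2,(0,0,255),-1)
    o.append(c)
print(arm.get_state()["force"])
cv2.imwrite('pics/c4.png',np.hstack(o))
E
```

```text
{'t': 5.0333, 'eef_pos': [0.5693, -0.093, 0.0803], 'force': [0.6848, 0.1293, 0.6674], 'moment': [-0.018, 0.0262, 0.0128]}
[ 0.22744323 -0.22940366 -0.04767464]
```

View pics/c4.png

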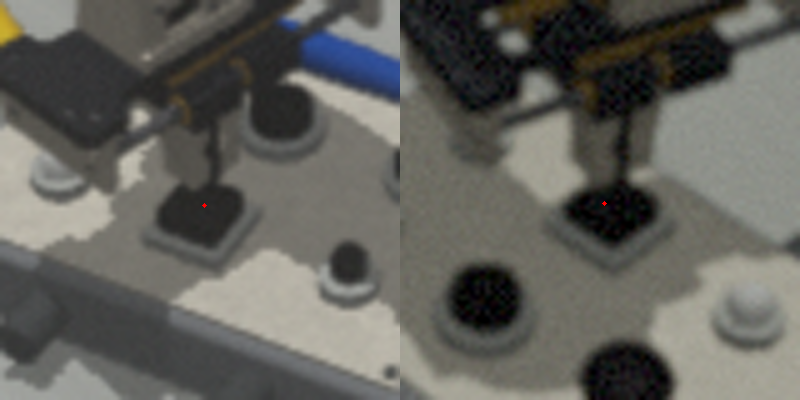

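Both views show the closed fingers centred over the square cap but still just above it, with no contact force yet. I continue in small steps.

Emit:
servo_tool([
  [1,0,0,2,0,0,0],
  [1,0,0,0,0,0,0],
  [1,0,0,0,0,0,0],
])

```text
t: 5.38
eef_pos: [0.5694, -0.093, 0.0785]
ee_rot: [3.141, 0.0, -1.571]
force: [0.1, 0.6, -0.6]
width: 0.0006
gripper_force: 0.0
```

Emit:
servo_tool([
  [1,0,0,2,0,0,0],
  [1,0,0,0,0,0,0],
  [1,0,0,0,0,0,0],
])

```text
t: 5.63
eef_pos: [0.5694, -0.093, 0.0765]
ee_rot: [3.141, -0.0, -1.571]
force: [-0.2, 0.1, 0.4]
width: 0.0002
gripper_force: 0.0
```

Emit:
servo_tool([
  [1,0,0,2,0,0,0],
  [1,0,0,0,0,0,0],
  [1,0,0,0,0,0,0],
])

```text
t: 5.88
eef_pos: [0.5694, -0.093, 0.0745]
ee_rot: [3.141, -0.0, -1.571]
force: [0.7, -0.6, 0.1]
width: 0.0005
gripper_force: 0.0
```

Emit:
servo_tool([
  [1,0,0,2,0,0,0],
  [1,0,0,0,0,0,0],
])

```text
t: 6.05
eef_pos: [0.5693, -0.093, 0.0723]
ee_rot: [3.141, 0.0, -1.571]
force: [-0.1, -1.1, -0.4]
width: 0.0005
gripper_force: 0.0
```

```bash
cat > look.py <<'E'
from h import *
import sys
s=arm.get_state();print({k:np.round(s[k],4).tolist() for k in('t','q','eef_pos','force','moment','joint_efforts')})
p=np.array(s["eef_pos"]);o=[]
for n in("scene","side"):
    g=arm.grab_frame(n)
    u=proj(g,p).astype(int);im=cv2.cvtColor(g["color"],cv2.COLOR_RGB2BGR)
    x,y=u-32; c=cv2.resize(im[y:y+64,x:x+64],(400,400),interpolation=cv2.INTER_CUBIC)
    o.append(cv2.convertScaleAbs(c,alpha=1.6,beta=20))
cv2.imwrite('pics/'+sys.argv[1],np.hstack(o))
E
python3 look.py c5.png
```

```text
{'t': 6.05, 'q': [0.1769, 0.317, -0.3759, -0.0001, -0.8782, -0.1769], 'eef_pos': [0.5693, -0.093, 0.0723], 'force': [-0.1203, -1.0698, -0.4055], 'moment': [0.015, -0.035, 0.0024], 'joint_efforts': [0.0287, -49.9869, 24.269, 5.8236, 0.1013, 0.0012]}
```

View pics/c5.png

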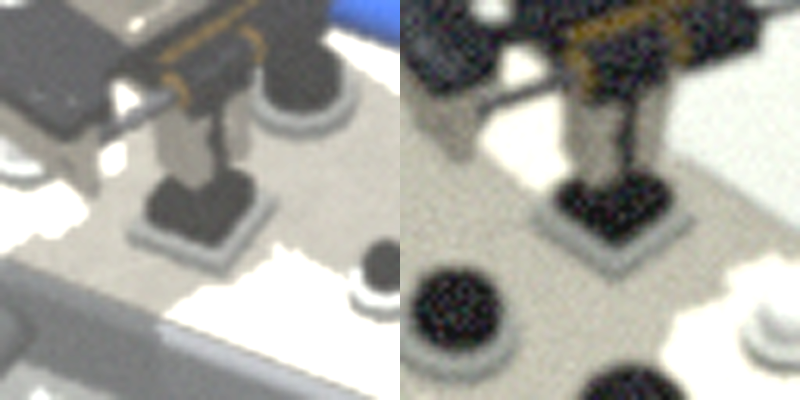

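In this view the fingertips are at the near rim of the cap's outline and the cap has not visibly moved. The tips seem to end about 10 mm above the reported TCP. I continue gently.

Emit:
servo_tool([
  [1,0,0,1,0,0,0],
  [1,0,0,1,0,0,0],
  [1,0,0,0,0,0,0],
])

```text
t: 6.4
eef_pos: [0.5693, -0.093, 0.0704]
ee_rot: [3.141, -0.0, -1.571]
force: [-0.1, -0.0, 0.4]
width: 0.0001
gripper_force: 0.0
```

```bash
python3 -c "
from h import *
for i in range(5):
    arm.grab_frame('wrist');s=arm.get_state();print(np.round(s['force'],2),np.round(s['moment'],3),np.round(s['eef_pos'],4))"
```

```text
[-0.05  0.78  0.58] [-0.008  0.013 -0.012] [ 0.5694 -0.093   0.0705]
[ 0.08 -0.26  0.51] [0.001 0.014 0.002] [ 0.5694 -0.093   0.0706]
[-0.41 -0.21 -0.84] [-0.047  0.033  0.009] [ 0.5695 -0.093   0.0707]
[-0.02 -1.12 -0.34] [-0.019 -0.01  -0.014] [ 0.5695 -0.093   0.0707]
[-0.42  1.98  0.84] [-0.012 -0.015  0.025] [ 0.5695 -0.093   0.0707]
```

Emit:
servo_tool([
  [1,0,0,1,0,0,0],
  [1,0,0,1,0,0,0],
  [1,0,0,0,0,0,0],
])

```text
t: 6.9
eef_pos: [0.5693, -0.093, 0.0684]
ee_rot: [3.141, 0.0, -1.571]
force: [0.8, 0.8, 0.4]
width: 0.0003
gripper_force: 0.0
```

```bash
cat > F.py <<'E'
from h import *
F=[];M=[]
for i in range(5):
    arm.grab_frame('wrist');s=arm.get_state();F.append(s['force']);M.append(s['joint_efforts'])
print(np.mean(F,0).round(2),np.round(s['eef_pos'],4),np.mean(M,0).round(2),s['t'])
E
python3 F.py
```

```text
[ 0.05 -0.03  0.08] [ 0.5695 -0.093   0.0687] [-0.000e+00 -4.981e+01  2.381e+01  5.680e+00  3.000e-02 -0.000e+00] 7.15
```

Emit:
servo_tool([
  [1,0,0,1,0,0,0],
  [1,0,0,1,0,0,0],
  [1,0,0,0,0,0,0],
])

```text
t: 7.4
eef_pos: [0.5693, -0.093, 0.0664]
ee_rot: [3.141, -0.0, -1.571]
force: [-0.0, 0.1, 0.5]
width: 0.0004
gripper_force: 0.0
```

```bash
python3 F.py
```

```text
[ 0.23 -0.18 -0.53] [ 0.5695 -0.093   0.0667] [-0.000e+00 -4.990e+01  2.372e+01  5.660e+00  3.000e-02 -0.000e+00] 7.65
```

```bash
python3 - <<'E'
from h import *
s=arm.get_state();p=np.array(s["eef_pos"]);o=[]
for n in("scene","side"):
    g=arm.grab_frame(n);im=cv2.cvtColor(g["color"],cv2.COLOR_RGB2BGR)
    u=proj(g,p+[0,0,.02]).astype(int)
    x,y=u-26; c=cv2.resize(im[y:y+52,x:x+52],(400,400),interpolation=cv2.INTER_CUBIC)
    c=cv2.convertScaleAbs(c,alpha=2.2,beta=15);k=400/52
    for dz in(0,.01,.02,.03):
        v=((proj(g,p+[0,0,dz])-[x,y]+.5)*k).astype(int);cv2.circle(c,tuple(int(t) for t in v),2,(0,0,255),-1)
    # predicted cap up outline at yaw from lattice
    yaw=np.arctan2(-.026,.0785)*-1
    a=np.array([.4915,-.119])-np.array([.57,-.093]);a/=np.linalg.norm(a);b=np.array([-a[1],a[0]])
    q=[]
    for i,j in((1,1),(1,-1),(-1,-1),(-1,1)):
        q.append(((proj(g,np.r_[np.array([.57,-.093])+.017*(i*a+j*b),.086])-[x,y]+.5)*k))
    cv2.polylines(c,[np.int32(q)],True,(0,255,0),1)
    o.append(c)
cv2.imwrite('pics/c6.png',np.hstack(o))
E
```

```text
(no output)
```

View pics/c6.png

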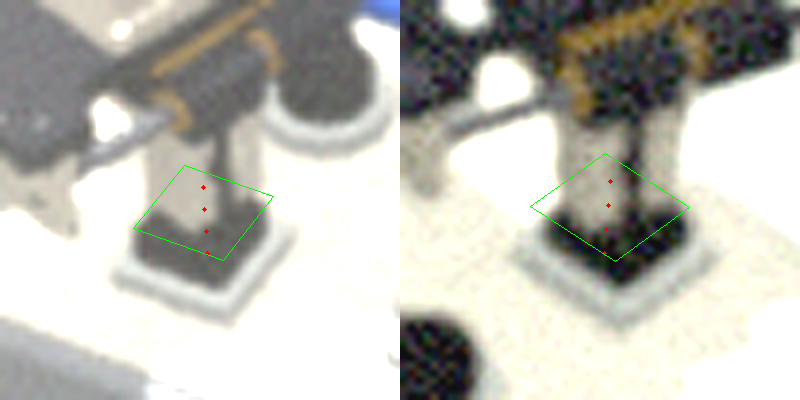

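In the last view the cap is fully up. Against the marks, the fingertips end about 20 mm above the reported TCP. The brackets at the gripper's ends hang low too, so I'll triangulate tip and bracket heights from the c3 picture pixels before going on.

```bash
python3 - <<'E'
from h import *
p=np.array([.569,-.0933,.110]);G=[arm.grab_frame(n) for n in("scene","side")]
k=400/130
def px(g,c):
    x=proj(g,p+[0,0,.03]).astype(int)-65; return np.array(c)/k+x-.5
from scipy.optimize import least_squares
for nm,a,b in(("tip",(208,215),(610,228)),("+x",(148,217),(738,132)),("-x",(313,115),(525,207)),("reset",(206,258),(600,265))):
    A=px(G[0],a);B=px(G[1],(b[0]-400,b[1]))
    r=least_squares(lambda w:np.r_[proj(G[0],w)-A,proj(G[1],w)-B],[.57,-.09,.1]);print(nm,r.x.round(4),(r.x-p).round(4),'res',r.fun.round(1))
E
```

```text
tip [ 0.566  -0.0994  0.1217] [-0.003  -0.0061  0.0117] res [-2.3  0.3 -2.1 -0.3]
+x [ 0.6537 -0.0929  0.1785] [0.0847 0.0004 0.0685] res [-10.4   0.8 -10.1  -1. ]
-x [ 0.4809 -0.0919  0.1751] [-0.0881  0.0014  0.0651] res [-10.3   2.3  -8.8  -2.1]
reset [ 0.5678 -0.0952  0.0785] [-0.0012 -0.0019 -0.0315] res [-0.3  0.  -0.2 -0. ]
```

The gripper body stays about 55 mm above the tips, so it clears the stop button and the can. The tips are about 19 mm above the cap-expected TCP, so I continue the slow descent.

Emit:
servo_tool([
  [1,0,0,1,0,0,0],
  [1,0,0,1,0,0,0],
  [1,0,0,0,0,0,0],
])

```text
t: 8.1
eef_pos: [0.5693, -0.093, 0.0644]
ee_rot: [3.141, 0.0, -1.571]
force: [0.6, 0.4, -0.0]
width: 0.0006
gripper_force: 0.0
```

```bash
python3 F.py
```

```text
[-0.02 -0.12  0.1 ] [ 0.5695 -0.093   0.0647] [-0.000e+00 -4.999e+01  2.363e+01  5.640e+00  3.000e-02 -0.000e+00] 8.35
```

Emit:
servo_tool([
  [1,0,0,1,0,0,0],
  [1,0,0,1,0,0,0],
  [1,0,0,0,0,0,0],
])

```text
t: 8.6
eef_pos: [0.5695, -0.093, 0.0625]
ee_rot: [-3.142, 0.0, -1.571]
force: [0.1, 0.3, 1.3]
width: 0.0003
gripper_force: 0.0
```

```bash
python3 F.py
```

```text
[-0.09  0.02 -0.66] [ 0.5694 -0.093   0.0626] [ 0.000e+00 -5.010e+01  2.356e+01  5.620e+00  3.000e-02  0.000e+00] 8.85
```

Emit:
servo_tool([
  [1,0,0,1,0,0,0],
  [1,0,0,1,0,0,0],
  [1,0,0,0,0,0,0],
])

```text
t: 9.1
eef_pos: [0.5695, -0.0931, 0.0606]
ee_rot: [-3.142, -0.0, -1.571]
force: [-0.2, 0.7, 2.1]
width: 0.0005
gripper_force: 1.1
```

```bash
python3 F.py
```

```text
[-0.81  0.14  1.92] [ 0.5695 -0.093   0.0608] [-4.000e-02 -4.901e+01  2.302e+01  5.410e+00  2.200e-01  0.000e+00] 9.35
```

Contact: about 2 N at TCP z = 0.0608, so the cap surface is at about 0.061. I press 7.5 mm further and hold.

Emit:
servo_tool([
  [1,0,0,1.5,0,0,0],
  [1,0,0,1.5,0,0,0],
  [1,0,0,1.5,0,0,0],
  [1,0,0,1.5,0,0,0],
  [1,0,0,1.5,0,0,0],
  [1,0,0,0,0,0,0],
  [1,0,0,0,0,0,0],
])

```text
t: 9.93
eef_pos: [0.5696, -0.093, 0.0532]
ee_rot: [-3.141, -0.0, -1.571]
force: [-2.6, -0.0, 5.2]
width: 0.0005
gripper_force: 2.7
```

```bash
python3 F.py
```

```text
[-1.42  0.4   5.63] [ 0.5696 -0.093   0.0533] [ -0.09 -47.78  22.18   5.1    0.5    0.  ] 10.1833
```

The force of 5.4 N corresponds to about 8.5 mm down. I hold a little longer, release, and move over start.

Emit:
servo_tool([
  [1,0,0,0,0,0,0],
  [1,0,0,0,0,0,0],
  [1,0,0,-4,0,0,0],
  [1,0,0,-8,0,0,0],
  [1,0,0,-15,0,0,0],
  [1,0,0,-13,0,0,0],
  [1,5,15,0,0,0,0],
  [1,7,21,0,0,0,0],
  [1,7,21,0,0,0,0],
  [1,7,21,0,0,0,0],
  [1,0,0,0,0,0,0],
  [1,0,0,10,0,0,0],
  [1,0,0,8,0,0,0],
  [1,0,0,5,0,0,0],
  [1,0,0,3,0,0,0],
  [1,0,0,0,0,0,0],
  [1,0,0,0,0,0,0],
])

```text
t: 11.6
eef_pos: [0.4916, -0.1189, 0.0666]
ee_rot: [3.14, -0.0, -1.571]
force: [0.3, -0.1, 0.4]
width: 0.0007
gripper_force: 0.0
```

```bash
python3 F.py
```

```text
[-0.02 -0.09 -0.13] [ 0.4917 -0.119   0.0674] [ 1.000e-02 -4.025e+01  2.268e+01  5.410e+00  2.000e-02 -0.000e+00] 11.85
```

Emit:
servo_tool([
  [1,0,0,2,0,0,0],
  [1,0,0,2,0,0,0],
  [1,0,0,1.5,0,0,0],
  [1,0,0,1,0,0,0],
  [1,0,0,0,0,0,0],
])

```text
t: 12.27
eef_pos: [0.4915, -0.119, 0.0606]
ee_rot: [3.142, -0.0, -1.571]
force: [-0.3, 0.3, 2.2]
width: 0.0004
gripper_force: 1.1
```

```bash
python3 F.py
```

```text
[-0.66  0.73  2.11] [ 0.4915 -0.119   0.0608] [ -0.19 -39.8   21.91   5.24   0.18   0.  ] 12.5167
```

Contact is at the same height. I apply the same press and hold.

Emit:
servo_tool([
  [1,0,0,1.5,0,0,0],
  [1,0,0,1.5,0,0,0],
  [1,0,0,1.5,0,0,0],
  [1,0,0,1.5,0,0,0],
  [1,0,0,1.5,0,0,0],
  [1,0,0,0,0,0,0],
  [1,0,0,0,0,0,0],
])

```text
t: 13.1
eef_pos: [0.4915, -0.119, 0.0532]
ee_rot: [-3.142, -0.0, -1.571]
force: [-1.4, 0.9, 5.4]
width: 0.0005
gripper_force: 2.7
```

```bash
python3 F.py
```

```text
[-1.21  1.08  5.33] [ 0.4915 -0.119   0.0533] [ -0.3  -38.9   21.06   4.98   0.45   0.  ] 13.35
```

Emit:
servo_tool([
  [1,0,0,0,0,0,0],
  [1,0,0,0,0,0,0],
  [1,0,0,-4,0,0,0],
  [1,0,0,-8,0,0,0],
  [1,0,0,-20,0,0,0],
  [1,0,0,-30,0,0,0],
  [1,0,0,-30,0,0,0],
  [1,0,0,-30,0,0,0],
  [1,0,0,-30,0,0,0],
  [1,0,0,-20,0,0,0],
  [1,0,0,0,0,0,0],
  [1,0,0,0,0,0,0],
  [1,0,0,0,0,0,0],
])

```text
t: 14.43
eef_pos: [0.4908, -0.1189, 0.2247]
ee_rot: [3.141, 0.0, -1.571]
force: [0.3, 0.5, -0.6]
width: 0.0002
gripper_force: 0.0
```

```bash
python3 -c "
from h import *
print(arm.job_done())"
```

```text
the job is handed in; nothing more can be done
None
```

I pressed the reset button and then the start button, each about 8 mm down at roughly 5.4 N and held for over 0.4 s; I then let each go, withdrew the arm clear and handed the job in at about 14.4 s, but got no verdict back and took no picture after letting go.

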